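# Set the rotary axis to its timing mark and pin it

### The job

Turn the toothed pulley of the rotary axis clockwise by its rim (not by the chuck or the work in it) until its engraved line stands at the fixed pointer. The pointer stands a few degrees early: now put the timing pin from the tool block in the pulley's hole and, without forcing it, ease the pulley on clockwise with it until it drops into the base; seat it fully home and let go. Leave the furniture, the jar and the tray alone.

Things in the scene. Friction and masses are not known exactly. Their poses are not given: they have to be found in the camera images.
- rotary: Rotary axis unit fixed to the desk: grey cast base 200 x 130 x 25 mm high. Origin on the desk under the pulley's axis; x runs from the pointer towards the black motor, z up; yaw within 0.35 rad. The pointer's post (52 mm high) stands 83 to 95 mm from the axis on the -x side; the motor with its small pulley (59 mm high, 50 mm wide) begins 92 mm from the axis on the +x side.
- pulley: Aluminium toothed pulley, no belt, 128 mm across, lying flat; turns any way, bearing drag about 0.1 N m, stays where left. Origin on the axis, 28 mm up; axes agree with rotary's when the mark is at the pointer; at the start it is 0.6 to 2.5 rad anticlockwise (from above) of that. A dish: web top 36 mm up, rim wall from radius 55 to 64 mm, top 54 mm up; floor free from chuck to rim (33 mm).
- chuck: Steel three-jaw chuck, 43 mm across and 35 mm high, on the middle of the pulley, with a turned cherry table pedestal in its jaws, whose top is 106 mm above the desk; it turns with the pulley. Origin on the axis at the web's top. Not to be touched.
- mark (a point): Outer end of the engraved dark line, 10 mm long and 3 mm wide, across the top of the pulley's rim: 63.5 mm from the axis on the pulley's own -x side, 54 mm above the desk.
- pointer (a point): Tip of the fixed steel pointer, 68 mm from the axis on the unit's -x side, 52 mm above the desk. With the mark at it, axis, mark and tip are in line.
- timing_hole (a point): Mouth of the only hole in the pulley's 8 mm web, 9.5 mm in diameter, edge chamfered 1 mm; 40 mm from the axis on the pulley's own +y side, 36 mm up; turns with the pulley. Below it, hidden in the base top 25 mm up, is the steel bush: 9.2 mm hole, 18 mm deep, sharp edge, also 40 mm from the axis. With the mark at the pointer, the bush is 2 to 5.5 mm further on, clockwise along the circle.
- pin: Loose steel timing pin, about 55 g, upright in the tool block. Origin at its tip, z up along it. Shank 8 mm in diameter, 25 mm long, tip edge broken 0.4 mm; then a flat shoulder and a knurled head 14 mm in diameter, 42 mm tall. Seated: shoulder on the web, tip 11 mm up. If it meets the base beside the bush, the shoulder stays 14 mm above the web; standing in the hole it can ease the pulley round.
- pin_block: Fixed beech tool block 50 x 100 x 35 mm high, long side along its y, origin under its centre. The pin stands 33 mm from the middle towards -y in a 10 mm hole, shoulder on the block's top. Four short headless steel cutters stand up to 12 mm out of its +y half. The block may be on either side of the rotary unit.
- dining_table: Loose cherry dolls' dining table, 75 x 120 x 62 mm high, origin under its middle. Leave alone.
- clock_case: Loose oak dolls' grandfather clock case, 36 x 56 x 169 mm high, origin under its middle. Leave alone.
- bell_jar: Loose glass bell jar on a wooden foot, 104 mm across, 126 mm high, origin under its middle. Leave alone.
- pin_tray: Loose enamel tray 80 x 110 x 14 mm high, origin under its middle. Leave alone.

How it is judged:
By the outcome, as a careful person would: the job done as asked, in the order asked, and still so for the second after the job is handed in, with the robot touching nothing.
It also fails if it takes over 72 s, if anything falls off the work surface, if the arm or the gripper's body presses on something with over 40 N, if the wrist force passes 120 N, or if a joint passes its speed limit or range.

### The arm

A 6-joint arm with a two-finger parallel gripper is mounted at the origin on the work surface. World frame = base frame: x ahead of the robot, y to its left, z up, the work surface at z = 0. Lengths are in m, angles in rad, forces in N, time in s.
With the tool pointing down it reaches from about 0.275 to 0.975 m from the base axis. Payload 8.4 kg.
Tool frame: the origin (TCP) lies on the centre line of the jaws, within the pads' length; the fingertips stand 17 mm ahead of it and the grasp point (between the pads) lies 2 mm behind it; z points along the fingers, y is the line along which they close (so a half turn about z gives the same grasp; the last joint's range is limited). The gripper opens to 92 mm and grips with 3 to 60 N. Pads are 20 mm wide; open, the fingers measure 128 mm over their backs; the gripper's body (75 mm by 189 mm) begins 69 mm behind the grasp point.
Start: joints at [1.293, 0.353, 1.633, -0, 1.155, -0.002], TCP at [0.17, 0.601, 0.232] pointing down, gripper open.
Joint ranges: [-2.63, 2.63], [-0.92, 2.1], [0.06, 2.66], [-1.3, 4.44], [0, 2.69], [-3.02, 3.02]. Speed limits (rad/s): [2.22, 2.22, 2.79, 3.14, 3.14, 3.14].

### API

Orientations are given as a rotation vector (axis times angle).
In Python, from station import get_state, read_camera, job gives the robot as it stands.
- The arm moves only by the tool step_arm, never from a script. Its argument "commands" is a list of rows, each an object with "gripper": the opening in per cent of the stroke, from 0 (shut) to 100 (fully open); "offset": the shift along the tool's x, y, z in m, a list of three; "dr": the turn, a rotation vector about the tool's x, y, z in degrees, a list of three. A call has 1 to 8 rows; each row is the pose to reach, as a shift and turn from the pose commanded when the call began, along the tool's axes at that moment; what a row does not reach only later rows make up. A row lasts 1/8 s, in which the tool goes at most 62.5 mm and 10.7 degrees, less where a joint would pass 70% of its speed; a pose out of reach is approached as far as the arm can. A call with a gripper value outside its range is refused whole. The fingers move at their own pace and stop on an object; "newtons" is the grip in N (left out, the last holds). Time passes only in rows, so rows that repeat a pose let the fingers close. It gives the time, the measured TCP pose, the force, the opening and the grip force at its end, in the units of the state.
- get_state(): the state, without advancing time (a new reading comes with each control period).
- read_camera(name): name is "scene" or "top"; returns a dict with "pixels" (420x560x3 uint8, blue, green, red), "z_map" (420x560 float32, m along the optical axis (not along the pixel's ray), 0 where there is no reading), "fov_y" (degrees; the focal length in pixels is half the picture's height over the tangent of half this angle, whatever the lens; pixels are square), "cx", "cy" (the principal point, pixels), "view" (4x4, takes a point from world to camera coordinates). Camera axes: x right, y down, z forward; pixel columns grow to the right and rows downward; lengths in m; the calibration is good to about 2 mm. A picture is of the moment at which its call begins.
- job.close_job(): hands the job in; it is judged then, once.
The state is a dict: "time": time; "joint_pos": joint angles; "joint_vel": joint speeds; "tau": joint torques, N m; "eef_pos": TCP position; "ee_rot": TCP orientation; "ft_force": force on the tool from outside, world axes, zero at the start; "torque": the same for the moment, N m; "width": finger opening in m; "grip_force": force on a finger pad.
Only numpy, scipy, OpenCV 4.12 (cv2) and the standard library are available. Lean on these libraries where they do the work, as an engineer would, in place of code of your own. Each camera call takes 0.05 s, during which the arm holds its last target. There are 200 camera calls.

## Working session

There is one attempt and no reset: what is moved stays moved. The work goes in short steps, Python scripts to look and compute and a tool call to move; the robot and the scene stay as the last step left them, time stands still between calls to the robot, and variables do not carry over. Pictures are saved under pics/ and viewed, at most 10 in all, crops included, and the job is handed in when it is done.

Besides the shell and the picture viewer there is one more tool, called after ">>>" as a command line: name --argument value ..., lists and objects as JSON in quotes. step_arm: Moves the arm, as the interface text tells. Its arguments: {"type":"object","properties":{"commands":{"type":"array","items":{"type":"object","properties":{"gripper":{"type":"number"},"offset":{"type":"array","items":{"type":"number"}},"dr":{"type":"array","items":{"type":"number"}}}}},"newtons":{"type":"number"}},"required":["commands"]}

```bash
ls; mkdir -p pics
cat > h.py <<'E'
import numpy as np, cv2
from station import get_state, read_camera, job
def cam(n):
    c=read_camera(n); c['f']=210/np.tan(np.radians(c['fov_y'])/2); return c
def ray(c,u,v,z):
    "pixel -> world point on plane z"
    R=c['view'][:3,:3]; o=-R.T@c['view'][:3,3]
    d=R.T@np.array([(u-c['cx'])/c['f'],(v-c['cy'])/c['f'],1.]); return o+d*(z-o[2])/d[2]
def cloud(c):
    v,u=np.mgrid[:420,:560]; Z=c['z_map']
    P=np.stack([(u-c['cx'])/c['f']*Z,(v-c['cy'])/c['f']*Z,Z],-1)-c['view'][:3,3]
    return P@c['view'][:3,:3]
def proj(c,p):
    q=c['view'][:3,:3]@np.array(p)+c['view'][:3,3]; return q[0]/q[2]*c['f']+c['cx'],q[1]/q[2]*c['f']+c['cy']
E
python3 - <<'E'
from h import *
a=cam('scene');b=cam('top')
for n,c in(('scene',a),('top',b)):
    R=c['view'][:3,:3];print(n,c['fov_y'],c['cx'],c['cy'],-R.T@c['view'][:3,3],R[2])
    cv2.imwrite(f'pics/{n}.png',c['pixels'])
    np.savez(f'pics/{n}.npz',**c)
print(get_state())
E
```

```text
pics
scene 43.51849787241402 272.0113291773945 213.07658776313323 [1.57640787 0.51372587 0.75153386] [-0.77590378 -0.34770172 -0.52638088]
top 44.06764556574208 272.91066331028594 210.7243472970545 [0.39518908 0.09225153 1.24491909] [ 0.16627374 -0.01925811 -0.98589156]
{'time': 0.1, 'joint_pos': array([ 1.29256748e+00,  3.53554504e-01,  1.63404306e+00,  4.11745319e-05,
        1.15519310e+00, -2.39219793e-03]), 'joint_vel': array([-0.00041611, -0.00040236, -0.00047997, -0.00247401, -0.00012023,
       -0.00222849]), 'tau': array([-2.87171260e-04, -5.94901979e+01, -3.34927869e+01,  6.98493188e-02,
        1.83880742e-02,  3.67896860e-06]), 'eef_pos': array([0.17008945, 0.60098109, 0.23096113]), 'ee_rot': array([-4.31908546e-01, -3.11155411e+00,  1.85495241e-03]), 'ft_force': array([ 0.41383479,  0.13986085, -0.17952875]), 'torque': array([-0.00046201,  0.01883875, -0.01872872]), 'grip_force': 0.0, 'width': 0.09167342462948504}
```

View pics/scene.png

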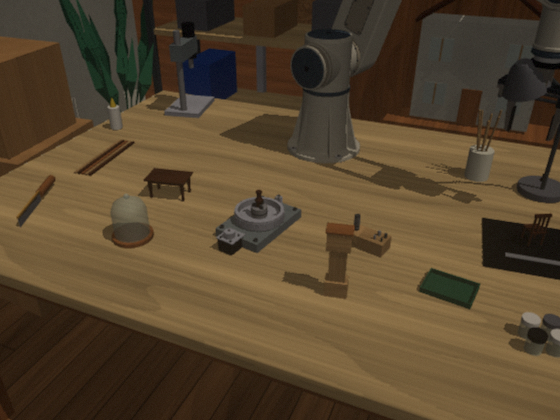

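View pics/top.png

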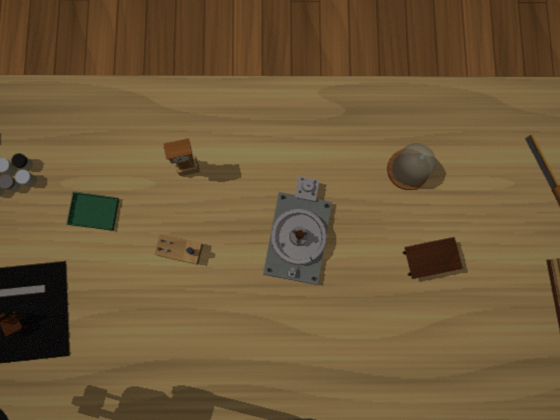

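The scene picture shows the rotary unit at (258,218), the block with the pin near (365,232), and the clock case at (338,250) in front of it. The top picture shows the pulley at (299,238), the motor at (308,188), the pointer post near (293,273), and the block at (179,249) with the pin near (191,250). Next I'll zoom in on these.

Run:
```python
from h import *
b=np.load('pics/top.npz');a=np.load('pics/scene.npz')
g=lambda im:cv2.convertScaleAbs(im,alpha=1.3)
z=cv2.resize(b['pixels'][180:290,250:350],None,fx=5.4,fy=5.4,interpolation=cv2.INTER_CUBIC)
s=cv2.resize(a['pixels'][180:260,210:310],(540,432),interpolation=cv2.INTER_CUBIC)
cv2.imwrite('pics/z1.png',z)
t=cv2.resize(b['pixels'][225:275,145:215],(560,400),interpolation=cv2.INTER_CUBIC)
out=np.zeros((600,800,3),np.uint8)
z=cv2.resize(z,(500,550));out[:550,:500]=z;out[:214,500:]=cv2.resize(t,(300,214));out[220:460,500:]=cv2.resize(s,(300,240))
cv2.imwrite('pics/z2.png',out)
```

```text
(no output)
```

View pics/z2.png

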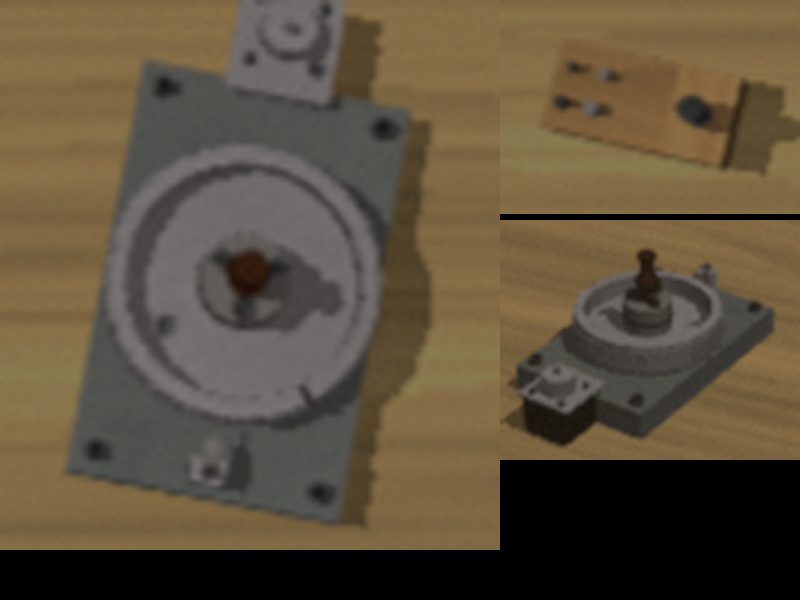

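Zoomed in (z2 is 5x with origin (250,180)), the mark is at about (308,395), so top pixel (311.6,259). The web hole is at (165,325), so (283,245), and the pointer post is at (210,462), so (292,272). The mark needs roughly 40° clockwise. Now for the measurements.

Run:
```python
from h import *
C={}
for n in('top','scene'):
    c=dict(np.load(f'pics/{n}.npz'));C[n]=c
    P=cloud(c);z=P[...,2]
    q=ray(c,*((298,238) if n=='top' else (258,212)),.054)
    d=np.hypot(P[...,0]-q[0],P[...,1]-q[1])
    m=(d<.09)&(z>.045)&(z<.060)&(d>.045); R=P[m]
    for _ in range(6): # circle fit to rim top
        A=np.c_[R[:,:2],np.ones(len(R))];s=np.linalg.lstsq(A,(R[:,:2]**2).sum(1),rcond=None)[0]
        ce=s[:2]/2; r=np.sqrt(s[2]+ce@ce); e=np.hypot(*(R[:,:2]-ce).T)
        R=R[abs(e-.0595)<.007]
    print(n,'rim centre',ce,'r',r,'z',np.median(R[:,2]),len(R))
    g=ray(c,*((185,250) if n=='top' else (365,238)),.04)
    m=(np.hypot(P[...,0]-g[0],P[...,1]-g[1])<.075)&(z>.062)&(z<.09)
    T=P[m]; print(n,'pin top',T[T[:,2]>T[:,2].max()-.006].mean(0) if len(T) else None,m.sum(), np.percentile(T[:,2],[50,95]) if len(T) else '')
    m=(np.hypot(P[...,0]-g[0],P[...,1]-g[1])<.08)&(z>.03)&(z<.04);B=P[m][:,:2].astype(np.float32)
    print(n,'block',cv2.minAreaRect(B) if len(B) else '')
c=C['top']
for nm,u,v,h in(('mark',311.6,259,.054),('hole',283,245,.036),('post',292,272,.052),('b1',279,193,.025),('b2',331.6,203,.025),('b3',264,274,.025),('b4',317,284,.025),('clock',188,170,0),('clocktop',178,148,.169),('table',434,258,.062),('jar',410,170,0),('pintop',190.5,250,.077)):
    print(nm,ray(c,u,v,h).round(4))
gx=(C['top']['pixels'].astype(int)@[1,1,1])
print(gx[246:256,184:198])
```

```text
top rim centre [0.53625753 0.01216445] r 0.059486401064667335 z 0.05382133214382587 605
top pin top [0.50382872 0.25957132 0.07761103] 39 [0.07679758 0.07970268]
top block ((0.5110305547714233, 0.29216718673706055), (0.10099099576473236, 0.04986734688282013), 77.16638946533203)
scene rim centre [0.5402659  0.01367305] r 0.059672555765514286 z 0.04936867618574721 274
scene pin top [0.5052211  0.2605921  0.07293852] 36 [0.07172723 0.0746448 ]
scene block ((0.512417197227478, 0.2998066246509552), (0.08688586205244064, 0.054231058806180954), 77.01622009277344)
mark [ 0.4836 -0.0194  0.054 ]
hole [0.5178 0.0454 0.036 ]
post [0.4542 0.0259 0.052 ]
b1 [0.644  0.0536 0.025 ]
b2 [ 0.6196 -0.0723  0.025 ]
b3 [0.4511 0.0899 0.025 ]
b4 [ 0.4275 -0.0337  0.025 ]
clock [0.7069 0.2763 0.    ]
clocktop [0.7129 0.2737 0.169 ]
table [ 0.4845 -0.2995  0.062 ]
jar [ 0.7072 -0.2724  0.    ]
pintop [0.5028 0.2551 0.077 ]
[[263 281 298 308 308 297 286 300 303 313 305 302 296 304]
 [269 286 300 270 229 198 206 241 291 308 310 305 295 302]
 [272 285 259 195 154 133 136 160 220 279 301 299 300 297]
 [280 259 206 145 131 135 132 127 134 178 214 222 218 228]
 [282 250 189 136 133 141 137 126 108 112 154 185 191 191]
 [291 291 229 155 143 133 137 118  87  93 141 177 191 191]
 [294 304 273 212 166 141 118  91  73  87 133 173 187 195]
 [299 301 303 273 213 166 123  87 104 134 159 180 189 198]
 [303 306 312 304 292 259 200 175 154 163 176 174 189 192]
 [303 306 308 313 306 299 285 277 266 223 195 191 189 199]]
```

```bash
cat >> h.py <<'E'
from scipy.spatial.transform import Rotation as Ro
def goto(xyz,ydeg):
    "tool offset and turn from the present pose to a downward pose with tool y at world angle ydeg"
    s=get_state(); R=Ro.from_rotvec(s['ee_rot']); a=np.radians(ydeg)
    y=np.array([np.cos(a),np.sin(a),0]); z=np.array([0,0,-1.]); x=np.cross(y,z)
    T=Ro.from_matrix(np.c_[x,y,z]); o=R.inv().apply(np.array(xyz)-s['eef_pos'])
    print('offset',o.round(4),'dr',(R.inv()*T).as_rotvec(degrees=True).round(2))
def say():
    s=get_state(); R=Ro.from_rotvec(s['ee_rot']).as_matrix()
    print('t',s['time'],'pos',s['eef_pos'].round(4),'yang',np.degrees(np.arctan2(R[1,1],R[0,1])).round(2),'z',R[:,2].round(3),'F',s['ft_force'].round(2),'M',s['torque'].round(2),'w',round(s['width'],4),'g',s['grip_force'],'j',s['joint_pos'].round(2))
E
python3 -c "
from h import *
say();goto([.5165,.0685,.16],110);goto([.5165,.0685,.058],110)"
```

```text
t 0.1 pos [0.1701 0.601  0.231 ] yang 74.19 z [-0.    -0.001 -1.   ] F [ 0.41  0.14 -0.18] M [-0.    0.02 -0.02] w 0.0917 g 0.0 j [ 1.29  0.35  1.63  0.    1.16 -0.  ]
offset [-0.4783 -0.4179  0.0714] dr [-7.000e-02 -2.000e-02 -3.581e+01]
offset [-0.4784 -0.4178  0.1734] dr [-7.000e-02 -2.000e-02 -3.581e+01]
```

>>> step_arm --commands '[{"gripper": 28, "offset": [-0.478, -0.418, 0.04], "dr": [0, 0, -35.8]}, {"gripper": 28, "offset": [-0.478, -0.418, 0.04], "dr": [0, 0, -35.8]}, {"gripper": 28, "offset": [-0.478, -0.418, 0.04], "dr": [0, 0, -35.8]}, {"gripper": 28, "offset": [-0.478, -0.418, 0.04], "dr": [0, 0, -35.8]}, {"gripper": 28, "offset": [-0.478, -0.418, 0.04], "dr": [0, 0, -35.8]}, {"gripper": 28, "offset": [-0.478, -0.418, 0.04], "dr": [0, 0, -35.8]}, {"gripper": 28, "offset": [-0.478, -0.418, 0.04], "dr": [0, 0, -35.8]}, {"gripper": 28, "offset": [-0.478, -0.418, 0.04], "dr": [0, 0, -35.8]}]' --newtons 15

```text
time: 1.1
eef_pos: [0.4408, 0.1846, 0.2003]
ee_rot: [-0.546, 3.094, 0.0]
ft_force: [0.9, 0.8, 0.1]
width: 0.0257
grip_force: 0.0
```

```bash
python3 -c "
from h import *
say();goto([.5165,.0685,.14],110)"
```

```text
t 1.1 pos [0.4408 0.1846 0.2003] yang 110.0 z [ 0.  0. -1.] F [0.89 0.78 0.08] M [ 0.09 -0.01  0.  ] w 0.0257 g 0.0 j [ 0.39  0.16  1.97  0.    1.01 -1.53]
offset [-0.0314 -0.135   0.0603] dr [0.01 0.02 0.  ]
```

>>> step_arm --commands '[{"gripper": 28, "offset": [-0.031, -0.135, 0.06], "dr": [0, 0, 0]}, {"gripper": 28, "offset": [-0.031, -0.135, 0.06], "dr": [0, 0, 0]}, {"gripper": 28, "offset": [-0.031, -0.135, 0.06], "dr": [0, 0, 0]}, {"gripper": 28, "offset": [-0.031, -0.135, 0.06], "dr": [0, 0, 0]}, {"gripper": 28, "offset": [-0.031, -0.135, 0.06], "dr": [0, 0, 0]}]'

```text
time: 1.72
eef_pos: [0.5149, 0.0706, 0.1405]
ee_rot: [0.545, -3.094, -0.0]
ft_force: [-0.6, 0.2, 0.5]
width: 0.0256
grip_force: 0.0
```

```bash
python3 -c "
from h import *
say();goto([.5165,.0685,.058],110)"
```

```text
t 1.725 pos [0.5149 0.0706 0.1405] yang 109.99 z [-0.  0. -1.] F [-0.61  0.21  0.53] M [0.04 0.03 0.01] w 0.0256 g 0.0 j [ 0.13  0.3   1.94  0.    0.9  -1.79]
offset [-0.0008 -0.0026  0.0825] dr [ 0.02 -0.02 -0.01]
```

>>> step_arm --commands '[{"gripper": 28, "offset": [-0.001, -0.002, 0.05]}, {"gripper": 28, "offset": [-0.001, -0.002, 0.07]}, {"gripper": 28, "offset": [-0.001, -0.002, 0.082]}, {"gripper": 28, "offset": [-0.001, -0.002, 0.082]}]'

```text
schema error: expected keys gripper, offset, dr
```

Run:
```python
from h import *
say()
c=cam('top');z=cv2.resize(c['pixels'][200:290,250:350],(800,600)[:1]+(600,) if 0 else (660,594),interpolation=cv2.INTER_CUBIC);cv2.imwrite('pics/g1.png',z)
```

```text
t 1.725 pos [0.5149 0.0706 0.1405] yang 109.99 z [-0.  0. -1.] F [-0.61  0.21  0.53] M [0.04 0.03 0.01] w 0.0256 g 0.0 j [ 0.13  0.3   1.94  0.    0.9  -1.79]
```

View pics/g1.png

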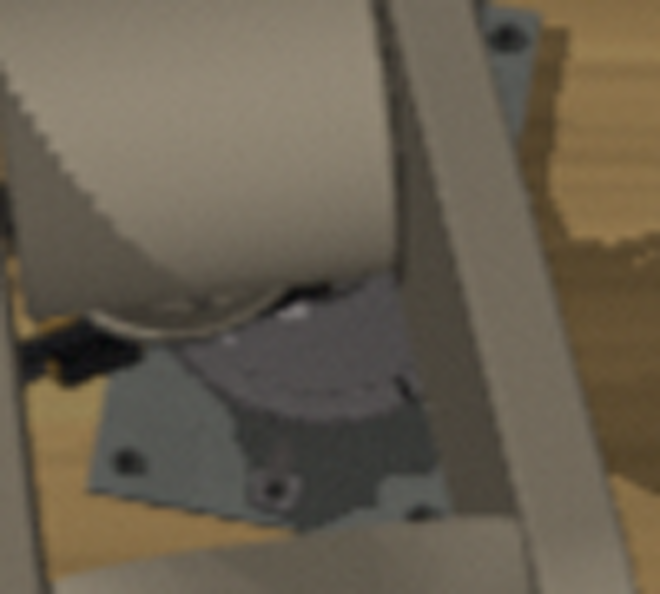

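The picture was taken before any descent, because the move was refused. It shows the arm over the pulley, with the mark still visible at (405,388), i.e. (311.4,258.8), and the post at (275,488). I'll resend the move with full rows.

>>> step_arm --commands '[{"gripper": 28, "offset": [-0.001, -0.002, 0.05], "dr": [0, 0, 0]}, {"gripper": 28, "offset": [-0.001, -0.002, 0.07], "dr": [0, 0, 0]}, {"gripper": 28, "offset": [-0.001, -0.002, 0.082], "dr": [0, 0, 0]}, {"gripper": 28, "offset": [-0.001, -0.002, 0.082], "dr": [0, 0, 0]}, {"gripper": 28, "offset": [-0.001, -0.002, 0.082], "dr": [0, 0, 0]}]'

```text
time: 2.4
eef_pos: [0.5176, 0.069, 0.0594]
ee_rot: [-0.546, 3.092, -0.0]
ft_force: [0.1, 0.2, -0.2]
width: 0.0257
grip_force: 0.0
```

Run:
```python
from h import *
say()
```

```text
t 2.4 pos [0.5176 0.069  0.0594] yang 110.02 z [ 0.001  0.    -1.   ] F [ 0.06  0.2  -0.17] M [0.08 0.02 0.05] w 0.0257 g 0.0 j [ 0.13  0.43  1.98 -0.    0.72 -1.79]
```

>>> step_arm --commands '[{"gripper": 16, "offset": [0, 0, 0.001], "dr": [0, 0, 0]}, {"gripper": 12, "offset": [0, 0, 0.001], "dr": [0, 0, 0]}, {"gripper": 5, "offset": [0, 0, 0.001], "dr": [0, 0, 0]}, {"gripper": 5, "offset": [0, 0, 0.001], "dr": [0, 0, 0]}]' --newtons 15

```text
time: 2.9
eef_pos: [0.5177, 0.0674, 0.058]
ee_rot: [-0.546, 3.093, -0.003]
ft_force: [1.0, -8.9, 2.2]
width: 0.0101
grip_force: 15.0
```

Run:
```python
from h import *
say()
```

```text
t 2.9 pos [0.5177 0.0674 0.058 ] yang 110.01 z [ 0.002 -0.002 -1.   ] F [ 1.01 -8.85  2.17] M [-1.57 -0.23 -0.18] w 0.0101 g 14.98849418683676 j [ 0.13  0.43  1.99 -0.    0.72 -1.79]
```

>>> step_arm --commands '[{"gripper": 5, "offset": [-0.0041, -0.0012, 0], "dr": [0, 0, 4]}, {"gripper": 5, "offset": [-0.0082, -0.0018, 0], "dr": [0, 0, 8]}, {"gripper": 5, "offset": [-0.0122, -0.0026, 0], "dr": [0, 0, 12]}, {"gripper": 5, "offset": [-0.0162, -0.0037, 0], "dr": [0, 0, 16]}, {"gripper": 5, "offset": [-0.0201, -0.0051, 0], "dr": [0, 0, 20]}, {"gripper": 5, "offset": [-0.0239, -0.0067, 0], "dr": [0, 0, 24]}, {"gripper": 5, "offset": [-0.0275, -0.0086, 0], "dr": [0, 0, 28]}, {"gripper": 5, "offset": [-0.0311, -0.0107, 0], "dr": [0, 0, 32]}]'

```text
time: 3.9
eef_pos: [0.5496, 0.0687, 0.058]
ee_rot: [-0.332, -3.123, 0.001]
ft_force: [-2.4, -2.9, 6.4]
width: 0.0103
grip_force: 15.0
```

Run:
```python
from h import *
say()
c=cam('top');np.savez('pics/t2.npz',**c);z=cv2.resize(c['pixels'][235:290,255:325],(763,600),interpolation=cv2.INTER_CUBIC);z=cv2.convertScaleAbs(z,alpha=1.4);cv2.imwrite('pics/g2.png',z)
```

```text
t 3.9 pos [0.5496 0.0687 0.058 ] yang 77.86 z [-0.001 -0.001 -1.   ] F [-2.44 -2.89  6.44] M [-0.58  0.58 -0.03] w 0.0103 g 14.950194947887212 j [ 0.12  0.47  1.92 -0.    0.76 -1.24]
```

View pics/g2.png

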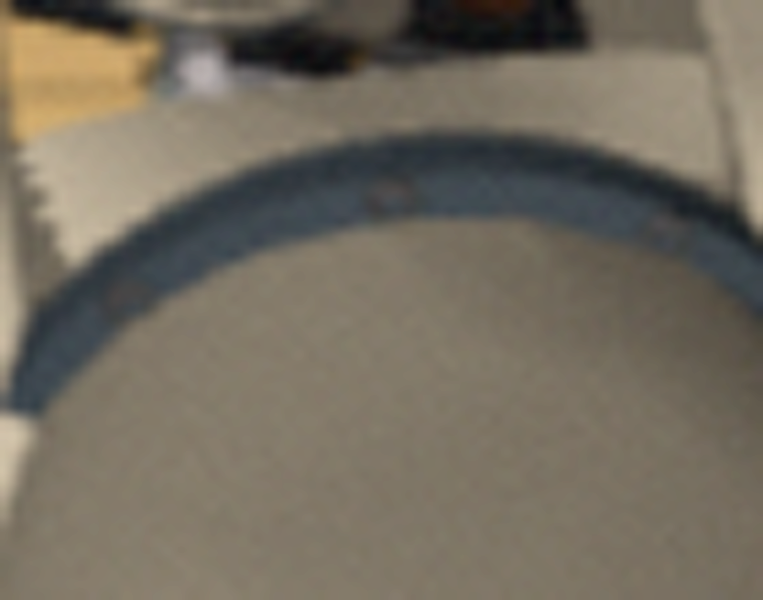

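The second picture shows only the arm: the wrist hides the mark and pointer from above. I'll finish the turn by calculation, release, move over to the block and look from there. Fitting the rim from the two grips puts the axis at (.536,.0115), which agrees with the camera.

>>> step_arm --commands '[{"gripper": 5, "offset": [-0.0024, -0.0001, 0], "dr": [0, 0, 2.3]}, {"gripper": 5, "offset": [-0.0047, -0.0003, 0], "dr": [0, 0, 4.6]}, {"gripper": 5, "offset": [-0.0071, -0.0006, 0], "dr": [0, 0, 6.9]}, {"gripper": 5, "offset": [-0.0094, -0.001, 0], "dr": [0, 0, 9.2]}, {"gripper": 5, "offset": [-0.0094, -0.001, 0], "dr": [0, 0, 9.2]}]'

```text
time: 4.58
eef_pos: [0.5588, 0.0658, 0.058]
ee_rot: [-0.579, -3.088, 0.001]
ft_force: [-1.9, -1.9, 5.0]
width: 0.0101
grip_force: 14.9
```

Run:
```python
from h import *
say()
c=dict(np.load('pics/top.npz'));C=np.array([.5363,.0122])
g=c['pixels'].astype(float).sum(2)
# mark: darkest blob on rim top near (311.6,259)
w=g[252:266,304:320];print(w.astype(int))
print(g[262:280,284:302].astype(int))
# base side edges from depth: points at z~.025
P=cloud(c);z=P[...,2];m=(abs(P[...,0]-.536)<.12)&(abs(P[...,1]-.0122)<.1)&(z>.018)&(z<.031)
print(cv2.minAreaRect(P[m][:,:2].astype(np.float32)))
goto([.5040,.2596,.16],-15)
```

```text
t 4.575 pos [0.5588 0.0658 0.058 ] yang 68.77 z [-0. -0. -1.] F [-1.93 -1.87  5.02] M [-0.51  0.32 -0.03] w 0.0101 g 14.940898627974093 j [ 0.11  0.48  1.9  -0.    0.76 -1.08]
[[325 327 325 327 326 327 326 325 322 324 320 321 325 323 331 324]
 [334 329 326 327 323 326 326 325 324 326 318 324 326 324 328 294]
 [329 325 325 325 325 329 325 323 325 321 332 323 329 326 297 234]
 [329 326 333 332 329 325 323 305 325 341 328 335 335 306 250 192]
 [331 328 333 326 330 325 295 304 332 335 335 326 300 236 178 155]
 [332 328 327 326 319 276 199 265 329 339 328 293 232 183 149 158]
 [329 304 306 330 336 314 207 195 300 334 286 214 171 162 160 152]
 [339 326 326 335 337 330 259 156 229 243 183 161 158 152 157 155]
 [337 336 337 342 341 338 298 180 152 164 157 151 162 157 160 161]
 [338 345 342 342 311 254 233 192 147 154 153 151 155 160 199 230]
 [324 300 278 247 235 202 176 161 159 151 162 166 160 171 211 245]
 [257 226 197 168 172 164 154 155 160 172 208 229 229 228 237 246]
 [181 162 159 152 150 153 160 165 201 231 238 245 247 241 247 246]
 [188 167 161 165 163 199 225 220 238 240 242 245 249
[... 843 characters left out ...]
45 242 237 217 291 330 264 184 185 222 312 262 166 155 150 164 214 245]
 [242 246 245 226 300 315 222 141 146 202 265 225 163 159 154 158 214 249]
 [251 246 242 240 305 337 271 206 220 235 233 188 155 157 162 159 214 246]
 [249 252 245 217 217 237 251 271 308 323 251 170 157 154 155 172 215 245]
 [239 249 241 233 229 230 234 244 247 232 187 168 160 164 161 207 240 242]
 [198 202 210 225 237 246 238 238 239 230 226 231 233 223 198 219 245 243]
 [275 274 282 263 236 204 206 202 217 243 246 245 245 252 235 247 248 251]]
((0.5382531881332397, 0.011421501636505127), (0.13006892800331116, 0.20077061653137207), 78.9801254272461)
offset [ 0.1212  0.1607 -0.102 ] dr [-3.000e-02  2.000e-02  8.377e+01]
```

>>> step_arm --commands '[{"gripper": 24, "offset": [0, 0, 0], "dr": [0, 0, 0]}, {"gripper": 24, "offset": [0, 0, 0], "dr": [0, 0, 0]}, {"gripper": 28, "offset": [0, 0, -0.04], "dr": [0, 0, 0]}, {"gripper": 28, "offset": [0, 0, -0.102], "dr": [0, 0, 0]}, {"gripper": 40, "offset": [0.06, 0.08, -0.102], "dr": [0, 0, 40]}, {"gripper": 40, "offset": [0.12, 0.16, -0.102], "dr": [0, 0, 83.8]}, {"gripper": 40, "offset": [0.12, 0.16, -0.102], "dr": [0, 0, 83.8]}, {"gripper": 40, "offset": [0.12, 0.16, -0.102], "dr": [0, 0, 83.8]}]'

```text
time: 5.58
eef_pos: [0.5039, 0.2614, 0.1595]
ee_rot: [-1.613, -2.696, -0.001]
ft_force: [-0.2, -0.2, -1.1]
width: 0.037
grip_force: 0.0
```

Run:
```python
from h import *
say();goto([.5040,.2596,.16],-15)
c=cam('top');np.savez('pics/t3.npz',**c)
a=c['pixels'][180:290,250:350];z=cv2.resize(a,(545,600),interpolation=cv2.INTER_CUBIC);cv2.imwrite('pics/g3.png',cv2.convertScaleAbs(z,alpha=1.3))
C=np.array([.5363,.0122])
for n,u,v,h in(('mark0',310.7,258.3,.054),('tip',292.1,267,.052),('post',291.7,272.5,.05),('hole0',283,245,.036)):
    d=ray(c,u,v,h)[:2]-C;print(n,np.hypot(*d).round(4),np.degrees(np.arctan2(d[1],d[0]))%360)
```

```text
t 5.575 pos [0.5039 0.2614 0.1595] yang 28.2 z [ 0.     0.001 -1.   ] F [-0.21 -0.2  -1.1 ] M [-0.07  0.07 -0.01] w 0.037 g 0.0 j [ 0.48  0.34  1.82  0.    0.97 -0.02]
offset [-0.0017 -0.0008 -0.0005] dr [ 2.00e-02 -3.00e-02  4.32e+01]
mark0 0.059 210.0053623128134
tip 0.072 169.3399237048392
post 0.0844 170.27686612393765
hole0 0.038 119.15816653339031
```

View pics/g3.png

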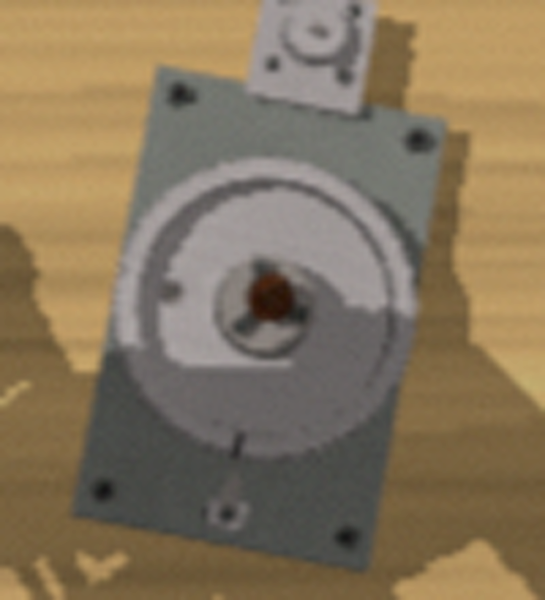

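The third picture shows the mark at (237,445), in line with the pointer cone at (233,480) and the post at (228,513). The hole is at (171,290). I'll put numbers on the alignment and measure the hole.

Run:
```python
from h import *
c=dict(np.load('pics/t3.npz'));C=np.array([.5363,.0122])
g=c['pixels'].astype(float).sum(2)
print(g[256:278,286:300].astype(int))
print(g[228:239,275:289].astype(int))
def cen(r0,r1,c0,c1,ref,sgn):
    w=np.clip(sgn*(g[r0:r1,c0:c1]-ref),0,None);v,u=np.mgrid[r0:r1,c0:c1];return (u*w).sum()/w.sum(),(v*w).sum()/w.sum()
def ang(n,uv,h):
    p=ray(c,*uv,h)[:2];d=p-C;print(n,np.round(uv,2),p.round(4),np.hypot(*d).round(4),np.degrees(np.arctan2(d[1],d[0]))%360)
for n,(u,v),h in(('inner',(293.6,259.5),.054),('outer',(293.2,263),.054)):ang(n,(u,v),h)
```

```text
[[230 232 230 230 229 236 234 234 229 232 233 234 238 234]
 [235 231 228 207 217 230 229 223 229 238 234 230 231 232]
 [241 238 236 226 231 233 217 213 228 236 224 229 228 230]
 [244 246 237 241 239 237 228 179 169 208 215 216 216 211]
 [206 236 233 240 240 243 221 142 148 212 224 222 226 217]
 [184 185 184 210 235 240 203 125 176 232 233 238 231 230]
 [166 160 157 181 180 187 164 105 193 237 242 242 238 238]
 [174 168 167 168 161 170 131 118 176 189 208 213 210 217]
 [171 169 175 172 162 168 158 154 167 159 172 173 179 182]
 [170 165 165 166 165 166 166 167 170 166 173 173 170 170]
 [168 165 166 172 171 174 178 179 171 172 172 174 169 168]
 [170 169 169 172 169 177 187 191 169 177 176 170 166 163]
 [174 169 175 170 163 183 196 196 184 170 170 169 172 169]
 [170 174 168 168 180 196 197 192 176 172 175 171 172 169]
 [170 174 171 170 186 198 195 191 183 173 171 167 174 174]
 [169 168 191 200 197 200 202 193 183 176 171 171 171 175]
 [169 174 207 229 207 177 186 211 238 209 169 173 167 180]
 [167 143 206 237 182 130 147 200 257 224 179 170 174 171]
 [166 147 216 227 157 100 125 203 233 
[... 272 characters left out ...]
229 234 242 317 361 363 361 363 362 363 361]
 [304 242 225 230 239 296 352 357 358 360 360 362 370 372]
 [303 229 229 236 227 252 279 302 338 358 360 363 373 381]
 [296 235 233 229 218 202 207 217 297 352 355 359 370 370]
 [289 240 242 229 217 199 187 197 276 341 357 359 367 366]
 [282 237 238 234 221 203 216 246 312 356 363 363 364 364]
 [281 236 238 240 284 276 283 309 343 367 370 364 368 360]
 [265 238 241 248 326 358 351 356 360 365 370 369 374 368]
 [276 239 237 245 324 374 376 369 371 367 370 367 372 369]
 [294 243 237 247 325 372 368 369 364 362 369 364 373 363]]
inner [293.6 259.5] [0.4826 0.022 ] 0.0546 169.65791306541857
outer [293.2 263. ] [0.4746 0.023 ] 0.0627 170.06811214148195
```

The mark and pointer both measure about 170.1° about the axis, so the line is aligned to well under a degree. Now the pin.

Run:
```python
from h import *
c=dict(np.load('pics/t3.npz'));print(ray(c,281.0,233.1,.036))
goto([.5036,.2595,.16],-14);goto([.5036,.2595,.0725],-14)
```

```text
[0.54580485 0.04987315 0.036     ]
offset [-0.0034 -0.0016 -0.0005] dr [ 1.000e-02 -1.000e-01  4.148e+01]
offset [-0.0035 -0.0017  0.087 ] dr [ 1.000e-02 -1.000e-01  4.148e+01]
```

>>> step_arm --commands '[{"gripper": 40, "offset": [-0.0017, -0.0008, 0], "dr": [0, 0, 42.2]}, {"gripper": 40, "offset": [-0.0017, -0.0008, 0], "dr": [0, 0, 42.2]}, {"gripper": 40, "offset": [-0.0017, -0.0008, 0], "dr": [0, 0, 42.2]}, {"gripper": 40, "offset": [-0.0017, -0.0008, 0], "dr": [0, 0, 42.2]}, {"gripper": 40, "offset": [-0.0017, -0.0008, 0], "dr": [0, 0, 42.2]}]'

```text
time: 6.25
eef_pos: [0.505, 0.2567, 0.1594]
ee_rot: [-2.47, -1.942, 0.0]
ft_force: [0.2, -0.1, -0.3]
width: 0.0366
grip_force: 0.0
```

Run:
```python
from h import *
say();goto([.5036,.2595,.0725],-14)
```

```text
t 6.25 pos [0.505  0.2567 0.1594] yang -13.65 z [-0. -0. -1.] F [ 0.22 -0.12 -0.31] M [-0.1   0.03  0.1 ] w 0.0366 g 0.0 j [ 0.47  0.34  1.83 -0.    0.97  0.71]
offset [ 0.0024 -0.002   0.0869] dr [-0.    0.    0.35]
```

>>> step_arm --commands '[{"gripper": 40, "offset": [0.0024, -0.002, 0.05], "dr": [0, 0, 0]}, {"gripper": 40, "offset": [0.0024, -0.002, 0.075], "dr": [0, 0, 0]}, {"gripper": 40, "offset": [0.0024, -0.002, 0.087], "dr": [0, 0, 0]}, {"gripper": 40, "offset": [0.0024, -0.002, 0.087], "dr": [0, 0, 0]}, {"gripper": 18, "offset": [0.0024, -0.002, 0.087], "dr": [0, 0, 0]}, {"gripper": 10, "offset": [0.0024, -0.002, 0.087], "dr": [0, 0, 0]}, {"gripper": 5, "offset": [0.0024, -0.002, 0.087], "dr": [0, 0, 0]}, {"gripper": 5, "offset": [0.0024, -0.002, 0.087], "dr": [0, 0, 0]}]' --newtons 25

```text
time: 7.25
eef_pos: [0.5041, 0.2601, 0.0733]
ee_rot: [2.472, 1.939, 0.002]
ft_force: [-1.8, 0.1, 7.6]
width: 0.0131
grip_force: 25.0
```

Run:
```python
from h import *
say()
```

```text
t 7.25 pos [0.5041 0.2601 0.0733] yang -13.77 z [ 0.001  0.001 -1.   ] F [-1.78  0.07  7.58] M [-0.08  0.33 -0.01] w 0.0131 g 24.988379180431366 j [0.47 0.46 1.88 0.   0.8  0.71]
```

>>> step_arm --commands '[{"gripper": 5, "offset": [0, 0, -0.02], "dr": [0, 0, 0]}, {"gripper": 5, "offset": [0, 0, -0.05], "dr": [0, 0, 0]}, {"gripper": 5, "offset": [0, 0, -0.08], "dr": [0, 0, 0]}, {"gripper": 5, "offset": [0, 0, -0.08], "dr": [0, 0, 0]}]'

```text
time: 7.75
eef_pos: [0.5049, 0.2604, 0.1546]
ee_rot: [2.471, 1.939, 0.007]
ft_force: [0.4, -0.1, 0.1]
width: 0.0131
grip_force: 25.0
```

Run:
```python
from h import *
say()
c=cam('scene');np.savez('pics/s4.npz',**c)
p=get_state()['eef_pos'];u,v=map(int,proj(c,p));print(u,v)
z=cv2.resize(c['pixels'][v-40:v+50,u-60:u+60],(800,600),interpolation=cv2.INTER_CUBIC);cv2.imwrite('pics/g4.png',cv2.convertScaleAbs(z,alpha=1.5))
goto([.5443,.0506,.14],-14)
```

```text
t 7.75 pos [0.5049 0.2604 0.1546] yang -13.77 z [ 0.004  0.002 -1.   ] F [ 0.42 -0.1   0.06] M [-0.11  0.1  -0.04] w 0.0131 g 24.965519607067108 j [ 0.47  0.35  1.83 -0.    0.96  0.71]
359 186
offset [-0.1938  0.0889  0.013 ] dr [ 0.08 -0.07  0.23]
```

View pics/g4.png

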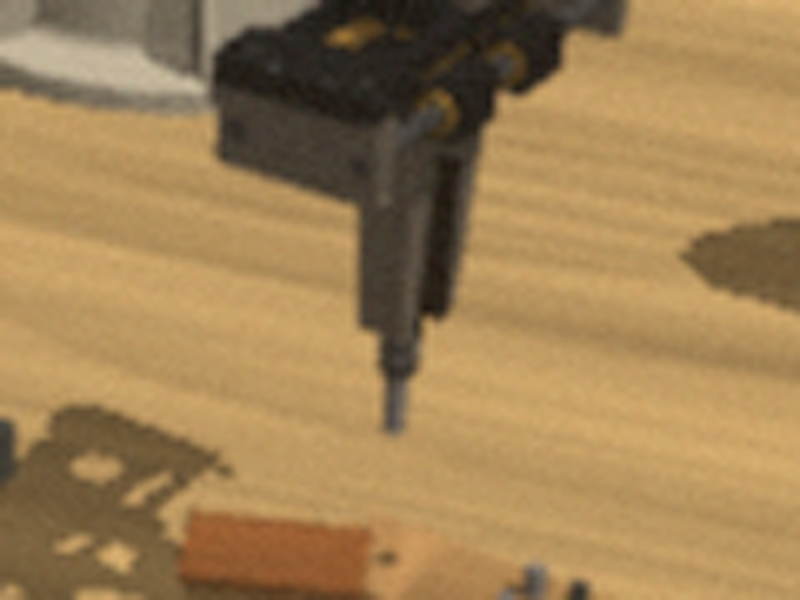

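The pin is held upright: tip at (395,433), shoulder at (398,372), and about 19 mm of head showing below the fingertips, as planned. Moving over to the hole.

>>> step_arm --commands '[{"gripper": 5, "offset": [-0.194, 0.089, 0.01], "dr": [0, 0, 0]}, {"gripper": 5, "offset": [-0.194, 0.089, 0.01], "dr": [0, 0, 0]}, {"gripper": 5, "offset": [-0.194, 0.089, 0.01], "dr": [0, 0, 0]}, {"gripper": 5, "offset": [-0.194, 0.089, 0.01], "dr": [0, 0, 0]}, {"gripper": 5, "offset": [-0.194, 0.089, 0.01], "dr": [0, 0, 0]}, {"gripper": 5, "offset": [-0.194, 0.089, 0.01], "dr": [0, 0, 0]}]'

```text
time: 8.55
eef_pos: [0.5432, 0.0507, 0.1416]
ee_rot: [-2.471, -1.938, 0.002]
ft_force: [0.6, 0.3, -0.8]
width: 0.0129
grip_force: 25.0
```

Run:
```python
from h import *
say();goto([.5443,.0506,.105],-14)
```

```text
t 8.55 pos [0.5432 0.0507 0.1416] yang -13.79 z [-0.001  0.    -1.   ] F [ 0.63  0.26 -0.78] M [-0.04  0.1  -0.01] w 0.0129 g 24.965587556362152 j [0.09 0.34 1.88 0.   0.92 0.33]
offset [0.0001 0.0012 0.0366] dr [-0.08  0.01  0.21]
```

>>> step_arm --commands '[{"gripper": 5, "offset": [0, 0.001, 0.03], "dr": [0, 0, 0]}, {"gripper": 5, "offset": [0, 0.001, 0.037], "dr": [0, 0, 0]}, {"gripper": 5, "offset": [0, 0.001, 0.037], "dr": [0, 0, 0]}, {"gripper": 5, "offset": [0, 0.001, 0.04], "dr": [0, 0, 0]}, {"gripper": 5, "offset": [0, 0.001, 0.042], "dr": [0, 0, 0]}, {"gripper": 5, "offset": [0, 0.001, 0.044], "dr": [0, 0, 0]}, {"gripper": 5, "offset": [0, 0.001, 0.044], "dr": [0, 0, 0]}]'

```text
time: 9.43
eef_pos: [0.5449, 0.0499, 0.0985]
ee_rot: [2.472, 1.939, 0.0]
ft_force: [-0.3, 0.2, -0.5]
width: 0.013
grip_force: 25.0
```

Run:
```python
from h import *
say()
```

```text
t 9.425 pos [0.5449 0.0499 0.0985] yang -13.78 z [ 0.  0. -1.] F [-0.35  0.23 -0.45] M [-0.02  0.    0.02] w 0.013 g 24.965144097805023 j [0.09 0.4  1.91 0.   0.83 0.33]
```

>>> step_arm --commands '[{"gripper": 5, "offset": [0, 0, 0.001], "dr": [0, 0, 0]}, {"gripper": 5, "offset": [0, 0, 0.002], "dr": [0, 0, 0]}, {"gripper": 5, "offset": [0, 0, 0.003], "dr": [0, 0, 0]}, {"gripper": 5, "offset": [0, 0, 0.003], "dr": [0, 0, 0]}]'

```text
time: 9.93
eef_pos: [0.5448, 0.0499, 0.0953]
ee_rot: [2.472, 1.939, -0.0]
ft_force: [0.8, 0.3, -1.2]
width: 0.013
grip_force: 25.0
```

Run:
```python
from h import *
say()
```

```text
t 9.925 pos [0.5448 0.0499 0.0953] yang -13.78 z [ 0. -0. -1.] F [ 0.81  0.28 -1.23] M [-0.03 -0.    0.04] w 0.013 g 24.964946508407593 j [ 0.09  0.4   1.91 -0.    0.82  0.33]
```

The tip is in the hole with no force. I'll lower it until it meets the base.

>>> step_arm --commands '[{"gripper": 5, "offset": [0, 0, 0.002], "dr": [0, 0, 0]}, {"gripper": 5, "offset": [0, 0, 0.004], "dr": [0, 0, 0]}, {"gripper": 5, "offset": [0, 0, 0.0055], "dr": [0, 0, 0]}, {"gripper": 5, "offset": [0, 0, 0.0065], "dr": [0, 0, 0]}, {"gripper": 5, "offset": [0, 0, 0.0065], "dr": [0, 0, 0]}]'

```text
time: 10.55
eef_pos: [0.5448, 0.0499, 0.0888]
ee_rot: [-2.472, -1.939, 0.0]
ft_force: [1.2, 1.5, -1.3]
width: 0.0131
grip_force: 25.0
```

Run:
```python
from h import *
say()
```

```text
t 10.55 pos [0.5448 0.0499 0.0888] yang -13.77 z [-0. -0. -1.] F [ 1.21  1.48 -1.34] M [ 0.04 -0.03  0.  ] w 0.0131 g 24.964781999588013 j [ 0.09  0.41  1.92 -0.    0.81  0.33]
```

>>> step_arm --commands '[{"gripper": 5, "offset": [0.0005, 0, 0], "dr": [0, 0, 0]}, {"gripper": 5, "offset": [0.001, 0, 0], "dr": [0, 0, 0]}, {"gripper": 5, "offset": [0.001, 0, 0], "dr": [0, 0, 0]}]'

```text
time: 10.92
eef_pos: [0.545, 0.0509, 0.0889]
ee_rot: [-2.472, -1.939, 0.0]
ft_force: [0.2, -0.1, -0.5]
width: 0.0132
grip_force: 25.0
```

>>> step_arm --commands '[{"gripper": 5, "offset": [-0.001, 0, 0], "dr": [0, 0, 0]}, {"gripper": 5, "offset": [-0.002, 0, 0], "dr": [0, 0, 0]}, {"gripper": 5, "offset": [-0.002, 0, 0], "dr": [0, 0, 0]}]'

```text
time: 11.3
eef_pos: [0.5446, 0.0491, 0.089]
ee_rot: [-2.472, -1.939, -0.001]
ft_force: [-0.3, 0.3, -0.8]
width: 0.0132
grip_force: 25.0
```

>>> step_arm --commands '[{"gripper": 5, "offset": [0.001, 0, 0], "dr": [0, 0, 0]}, {"gripper": 5, "offset": [0.001, 0, 0], "dr": [0, 0, 0]}, {"gripper": 5, "offset": [0.001, 0, 0], "dr": [0, 0, 0]}]'

```text
time: 11.68
eef_pos: [0.5448, 0.0499, 0.0889]
ee_rot: [2.472, 1.939, -0.0]
ft_force: [-0.0, 1.2, 0.1]
width: 0.0132
grip_force: 25.0
```

Run:
```python
from h import *
say()
```

```text
t 11.675 pos [0.5448 0.0499 0.0889] yang -13.77 z [ 0. -0. -1.] F [-0.    1.16  0.12] M [ 0.06  0.04 -0.01] w 0.0132 g 24.966115951538086 j [ 0.09  0.41  1.92 -0.    0.81  0.33]
```

>>> step_arm --commands '[{"gripper": 5, "offset": [0.001, 0, 0], "dr": [0, 0, 0]}, {"gripper": 5, "offset": [0.002, 0, 0], "dr": [0, 0, 0]}, {"gripper": 5, "offset": [0.002, 0, 0], "dr": [0, 0, 0]}]'

```text
time: 12.05
eef_pos: [0.5453, 0.0519, 0.0889]
ee_rot: [2.472, 1.939, -0.0]
ft_force: [-0.1, 0.5, 0.1]
width: 0.0134
grip_force: 25.0
```

>>> step_arm --commands '[{"gripper": 5, "offset": [-0.002, 0, 0], "dr": [0, 0, 0]}, {"gripper": 5, "offset": [-0.004, 0, 0], "dr": [0, 0, 0]}, {"gripper": 5, "offset": [-0.004, 0, 0], "dr": [0, 0, 0]}]'

```text
time: 12.42
eef_pos: [0.5444, 0.0482, 0.089]
ee_rot: [-2.472, -1.938, -0.001]
ft_force: [0.5, 3.7, -0.6]
width: 0.0132
grip_force: 25.0
```

>>> step_arm --commands '[{"gripper": 5, "offset": [0.002, 0, 0], "dr": [0, 0, 0]}, {"gripper": 5, "offset": [0.002, 0, 0], "dr": [0, 0, 0]}, {"gripper": 5, "offset": [0.002, 0, 0], "dr": [0, 0, 0]}]'

```text
time: 12.8
eef_pos: [0.5448, 0.0498, 0.0889]
ee_rot: [2.472, 1.939, -0.0]
ft_force: [1.9, -0.7, -0.5]
width: 0.0131
grip_force: 25.0
```

Run:
```python
from h import *
say()
```

```text
t 12.8 pos [0.5448 0.0498 0.0889] yang -13.77 z [-0. -0. -1.] F [ 1.93 -0.67 -0.52] M [0.01 0.   0.01] w 0.0131 g 24.974109828472137 j [ 0.09  0.41  1.92 -0.    0.81  0.33]
```

>>> step_arm --commands '[{"gripper": 5, "offset": [0, 0, 0.0005], "dr": [0, 0, 0]}, {"gripper": 5, "offset": [0, 0, 0.001], "dr": [0, 0, 0]}, {"gripper": 5, "offset": [0, 0, 0.001], "dr": [0, 0, 0]}]'

```text
time: 13.18
eef_pos: [0.5449, 0.0499, 0.0881]
ee_rot: [2.472, 1.939, 0.0]
ft_force: [-0.7, 0.3, 4.5]
width: 0.0131
grip_force: 25.0
```

>>> step_arm --commands '[{"gripper": 5, "offset": [0, 0, 0.0005], "dr": [0, 0, 0]}, {"gripper": 5, "offset": [0, 0, 0.001], "dr": [0, 0, 0]}, {"gripper": 5, "offset": [0, 0, 0.001], "dr": [0, 0, 0]}]'

```text
time: 13.55
eef_pos: [0.5453, 0.05, 0.0877]
ee_rot: [2.471, 1.939, 0.001]
ft_force: [-1.7, 0.0, 9.7]
width: 0.0132
grip_force: 25.0
```

Run:
```python
from h import *
say()
c=cam('scene');np.savez('pics/s5.npz',**c)
z=cv2.resize(c['pixels'][165:240,210:310],(800,600),interpolation=cv2.INTER_CUBIC);cv2.imwrite('pics/g5.png',cv2.convertScaleAbs(z,alpha=1.5))
```

```text
t 13.55 pos [0.5453 0.05   0.0877] yang -13.77 z [ 0.001  0.    -1.   ] F [-1.73  0.03  9.71] M [-0.02  0.42  0.03] w 0.0132 g 25.039488673210144 j [ 0.09  0.42  1.92 -0.    0.81  0.33]
```

View pics/g5.png

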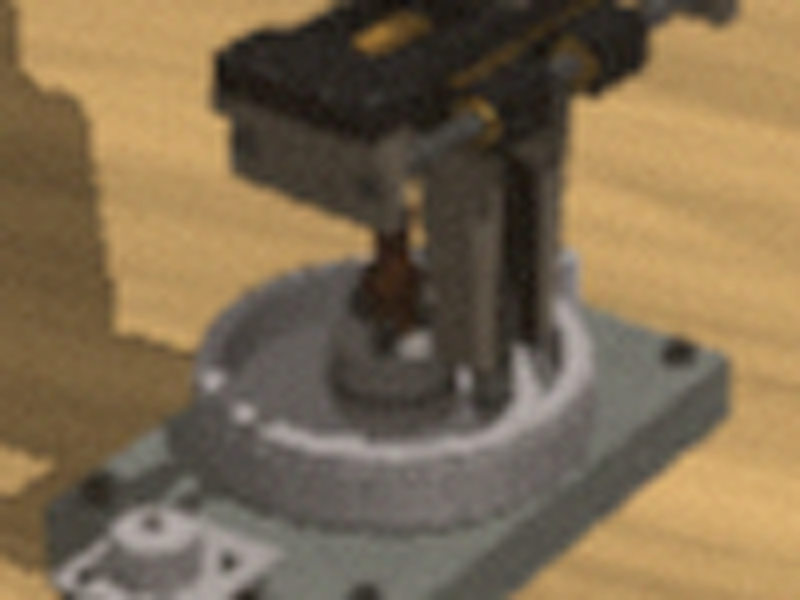

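The picture shows the pin between the fingers at (490,385), standing in the dish on the hole side and clear of the chuck at (395,360) and the rim. It met the base at the predicted height, beside the bush. I'll ease the load to about 5 N and go on clockwise, which is tool +y.

>>> step_arm --commands '[{"gripper": 5, "offset": [0, 0.0003, -0.0008], "dr": [0, 0, 0]}, {"gripper": 5, "offset": [0, 0.0005, -0.0008], "dr": [0, 0, 0]}, {"gripper": 5, "offset": [0, 0.0008, -0.0008], "dr": [0, 0, 0]}, {"gripper": 5, "offset": [0, 0.001, -0.0008], "dr": [0, 0, 0]}]'

```text
time: 14.1
eef_pos: [0.5455, 0.0497, 0.0879]
ee_rot: [-2.472, -1.939, 0.001]
ft_force: [-1.8, 0.9, 5.6]
width: 0.0134
grip_force: 25.0
```

>>> step_arm --commands '[{"gripper": 5, "offset": [0, 0.0003, 0], "dr": [0, 0, 0]}, {"gripper": 5, "offset": [0, 0.0005, 0], "dr": [0, 0, 0]}, {"gripper": 5, "offset": [0, 0.0008, 0], "dr": [0, 0, 0]}, {"gripper": 5, "offset": [0, 0.001, 0], "dr": [0, 0, 0]}]'

```text
time: 14.6
eef_pos: [0.546, 0.0495, 0.0878]
ee_rot: [-2.471, -1.938, 0.002]
ft_force: [-3.9, 0.2, 7.2]
width: 0.0135
grip_force: 25.1
```

>>> step_arm --commands '[{"gripper": 5, "offset": [0, 0.0003, 0], "dr": [0, 0, 0]}, {"gripper": 5, "offset": [0, 0.0005, 0], "dr": [0, 0, 0]}, {"gripper": 5, "offset": [0, 0.0008, 0], "dr": [0, 0, 0]}, {"gripper": 5, "offset": [0, 0.001, 0], "dr": [0, 0, 0]}]'

```text
time: 15.1
eef_pos: [0.5465, 0.0494, 0.0877]
ee_rot: [-2.471, -1.938, 0.003]
ft_force: [-5.1, 1.5, 8.6]
width: 0.013
grip_force: 25.2
```

Run:
```python
from h import *
say()
```

```text
t 15.1 pos [0.5465 0.0494 0.0877] yang -13.79 z [-0.003  0.    -1.   ] F [-5.09  1.5   8.59] M [ 0.29  1.27 -0.02] w 0.013 g 25.178184807300568 j [0.09 0.42 1.91 0.   0.81 0.33]
```

>>> step_arm --commands '[{"gripper": 5, "offset": [0, 0, -0.001], "dr": [0, 0, 0]}, {"gripper": 5, "offset": [0, 0.0005, -0.001], "dr": [0, 0, 0]}, {"gripper": 5, "offset": [0, 0.0008, -0.001], "dr": [0, 0, 0]}, {"gripper": 5, "offset": [0, 0.001, -0.001], "dr": [0, 0, 0]}]'

```text
time: 15.6
eef_pos: [0.5484, 0.0489, 0.0884]
ee_rot: [-2.472, -1.939, 0.001]
ft_force: [-2.4, 2.0, -1.8]
width: 0.013
grip_force: 25.0
```

>>> step_arm --commands '[{"gripper": 5, "offset": [0, 0.0003, 0], "dr": [0, 0, 0]}, {"gripper": 5, "offset": [0, 0.0005, 0], "dr": [0, 0, 0]}, {"gripper": 5, "offset": [0, 0.0008, 0], "dr": [0, 0, 0]}, {"gripper": 5, "offset": [0, 0.001, 0], "dr": [0, 0, 0]}]'

```text
time: 16.1
eef_pos: [0.5497, 0.0487, 0.0887]
ee_rot: [2.472, 1.939, -0.0]
ft_force: [-2.2, 1.0, -1.5]
width: 0.013
grip_force: 25.0
```

Run:
```python
from h import *
say()
```

```text
t 16.1 pos [0.5497 0.0487 0.0887] yang -13.78 z [ 0. -0. -1.] F [-2.18  1.02 -1.54] M [ 0.28  0.64 -0.02] w 0.013 g 24.988620579242706 j [ 0.09  0.42  1.91 -0.    0.82  0.33]
```

>>> step_arm --commands '[{"gripper": 5, "offset": [0, 0, 0.0005], "dr": [0, 0, 0]}, {"gripper": 5, "offset": [0, 0, 0.001], "dr": [0, 0, 0]}, {"gripper": 5, "offset": [0, 0, 0.001], "dr": [0, 0, 0]}]'

```text
time: 16.48
eef_pos: [0.55, 0.0487, 0.088]
ee_rot: [2.471, 1.939, 0.001]
ft_force: [-1.6, 0.7, 3.5]
width: 0.0131
grip_force: 25.0
```

Run:
```python
from h import *
say()
```

```text
t 16.475 pos [0.55   0.0487 0.088 ] yang -13.78 z [ 0.001  0.    -1.   ] F [-1.57  0.67  3.52] M [0.22 0.59 0.01] w 0.0131 g 25.005121529102325 j [ 0.09  0.42  1.91 -0.    0.81  0.33]
```

>>> step_arm --commands '[{"gripper": 5, "offset": [0, 0.0003, 0], "dr": [0, 0, 0]}, {"gripper": 5, "offset": [-0.0001, 0.0005, 0], "dr": [0, 0, 0]}, {"gripper": 5, "offset": [-0.0001, 0.0008, 0], "dr": [0, 0, 0]}, {"gripper": 5, "offset": [-0.0001, 0.001, 0], "dr": [0, 0, 0]}]'

```text
time: 16.98
eef_pos: [0.5505, 0.0484, 0.0877]
ee_rot: [-2.472, -1.939, 0.0]
ft_force: [-3.3, 1.5, 5.7]
width: 0.0134
grip_force: 25.0
```

>>> step_arm --commands '[{"gripper": 5, "offset": [0, 0.0003, 0], "dr": [0, 0, 0]}, {"gripper": 5, "offset": [-0.0001, 0.0005, 0], "dr": [0, 0, 0]}, {"gripper": 5, "offset": [-0.0001, 0.0008, 0], "dr": [0, 0, 0]}, {"gripper": 5, "offset": [-0.0001, 0.001, 0], "dr": [0, 0, 0]}]'

```text
time: 17.48
eef_pos: [0.551, 0.0481, 0.0877]
ee_rot: [-2.471, -1.938, 0.001]
ft_force: [-4.9, 3.5, 6.7]
width: 0.0131
grip_force: 25.1
```

Run:
```python
from h import *
say()
c=cam('top');np.savez('pics/t6.npz',**c)
g=c['pixels'].astype(int).sum(2);a=np.load('pics/t3.npz')['pixels'].astype(int).sum(2)
print(g[256:272,286:300]);
```

```text
t 17.475 pos [0.551  0.0481 0.0877] yang -13.78 z [-0.001  0.    -1.   ] F [-4.92  3.52  6.75] M [ 0.5   1.26 -0.02] w 0.0131 g 25.116661190986633 j [0.08 0.42 1.9  0.   0.82 0.32]
[[331 315 279 250 222 179 153 146 130 127 124 122 127 124]
 [284 223 185 160 148 127 129 121 120 118 129 121 126 124]
 [182 141 131 129 120 124 125 123 116 119 125 138 134 144]
 [130 128 126 129 132 130 126 137 139 140 149 152 151 159]
 [130 132 131 126 130 141 148 151 148 151 162 150 153 158]
 [129 129 132 141 150 154 146 154 152 156 159 152 153 158]
 [139 142 156 156 149 149 151 154 153 160 160 167 181 200]
 [155 153 153 147 155 156 152 167 194 211 237 240 243 248]
 [148 148 147 150 161 187 222 245 248 254 263 260 262 261]
 [148 153 183 215 231 248 259 265 266 260 267 270 265 267]
 [181 229 244 253 259 265 259 264 267 270 265 267 266 265]
 [231 256 262 264 259 268 266 261 265 266 265 267 264 269]
 [255 258 265 263 266 266 261 259 267 264 263 261 266 265]
 [263 268 264 264 265 260 264 268 263 267 266 268 265 260]
 [262 260 259 264 264 260 262 258 266 268 262 261 265 264]
 [262 257 264 267 264 263 268 260 267 268 265 265 271 264]]
```

The bush has most likely been passed in the stretch where the tip was unloaded (1.7 to 5 mm). I'll lift the tip slightly, bring the pulley back a few millimetres, then come on clockwise again in small, lightly pressed steps.

>>> step_arm --commands '[{"gripper": 5, "offset": [0, -0.001, -0.002], "dr": [0, 0, 0]}, {"gripper": 5, "offset": [0, -0.002, -0.002], "dr": [0, 0, 0]}, {"gripper": 5, "offset": [0.0001, -0.003, -0.002], "dr": [0, 0, 0]}, {"gripper": 5, "offset": [0.0002, -0.004, -0.002], "dr": [0, 0, 0]}, {"gripper": 5, "offset": [0.0002, -0.005, -0.002], "dr": [0, 0, 0]}, {"gripper": 5, "offset": [0.0002, -0.006, -0.002], "dr": [0, 0, 0]}, {"gripper": 5, "offset": [0.0002, -0.0065, -0.002], "dr": [0, 0, 0]}, {"gripper": 5, "offset": [0.0002, -0.0065, -0.002], "dr": [0, 0, 0]}]'

```text
time: 18.52
eef_pos: [0.5456, 0.0498, 0.0899]
ee_rot: [2.471, 1.939, 0.001]
ft_force: [3.1, -0.2, 0.4]
width: 0.0132
grip_force: 25.0
```

Run:
```python
from h import *
say()
```

```text
t 18.525 pos [0.5456 0.0498 0.0899] yang -13.77 z [ 0.001  0.    -1.   ] F [ 3.15 -0.24  0.43] M [-0.16 -0.51 -0.  ] w 0.0132 g 25.00013619661331 j [ 0.09  0.41  1.91 -0.    0.81  0.33]
```

>>> step_arm --commands '[{"gripper": 5, "offset": [0, 0.0005, 0], "dr": [0, 0, 0]}, {"gripper": 5, "offset": [0, 0.001, 0.001], "dr": [0, 0, 0]}, {"gripper": 5, "offset": [0, 0.001, 0.0022], "dr": [0, 0, 0]}, {"gripper": 5, "offset": [0, 0.001, 0.0022], "dr": [0, 0, 0]}]'

```text
time: 19.02
eef_pos: [0.5462, 0.0496, 0.0877]
ee_rot: [-2.472, -1.939, 0.0]
ft_force: [-0.2, 0.8, 4.8]
width: 0.0131
grip_force: 25.0
```

>>> step_arm --commands '[{"gripper": 5, "offset": [0, 0.0003, -0.001], "dr": [0, 0, 0]}, {"gripper": 5, "offset": [0, 0.0005, -0.001], "dr": [0, 0, 0]}, {"gripper": 5, "offset": [0, 0.0005, 0], "dr": [0, 0, 0]}, {"gripper": 5, "offset": [0, 0.0005, 0], "dr": [0, 0, 0]}]'

```text
time: 19.52
eef_pos: [0.5466, 0.0495, 0.0876]
ee_rot: [-2.472, -1.939, 0.0]
ft_force: [-0.8, 0.8, 5.5]
width: 0.0136
grip_force: 25.0
```

Run:
```python
from h import *
say()
```

```text
t 19.525 pos [0.5466 0.0495 0.0876] yang -13.77 z [-0. -0. -1.] F [-0.8   0.85  5.5 ] M [0.07 0.29 0.02] w 0.0136 g 24.99878615140915 j [0.09 0.42 1.91 0.   0.81 0.33]
```

>>> step_arm --commands '[{"gripper": 5, "offset": [0, 0.0002, -0.0006], "dr": [0, 0, 0]}, {"gripper": 5, "offset": [0, 0.0005, -0.0006], "dr": [0, 0, 0]}, {"gripper": 5, "offset": [0, 0.0005, 0], "dr": [0, 0, 0]}, {"gripper": 5, "offset": [0, 0.0005, 0], "dr": [0, 0, 0]}]'

```text
time: 20.02
eef_pos: [0.5471, 0.0493, 0.0876]
ee_rot: [-2.472, -1.939, 0.0]
ft_force: [-1.6, 0.5, 4.8]
width: 0.0132
grip_force: 25.0
```

>>> step_arm --commands '[{"gripper": 5, "offset": [0, 0.0002, -0.0006], "dr": [0, 0, 0]}, {"gripper": 5, "offset": [0, 0.0005, -0.0006], "dr": [0, 0, 0]}, {"gripper": 5, "offset": [0, 0.0005, 0], "dr": [0, 0, 0]}, {"gripper": 5, "offset": [0, 0.0005, 0], "dr": [0, 0, 0]}]'

```text
time: 20.52
eef_pos: [0.5477, 0.0492, 0.0873]
ee_rot: [-2.472, -1.939, 0.0]
ft_force: [-0.3, 1.8, -1.2]
width: 0.0131
grip_force: 25.0
```

>>> step_arm --commands '[{"gripper": 5, "offset": [0, 0.0002, -0.0006], "dr": [0, 0, 0]}, {"gripper": 5, "offset": [0, 0.0005, -0.0006], "dr": [0, 0, 0]}, {"gripper": 5, "offset": [0, 0.0005, 0], "dr": [0, 0, 0]}, {"gripper": 5, "offset": [0, 0.0005, 0], "dr": [0, 0, 0]}]'

```text
time: 21.02
eef_pos: [0.5481, 0.0491, 0.0875]
ee_rot: [-2.472, -1.939, 0.0]
ft_force: [-1.1, 1.4, -0.0]
width: 0.0131
grip_force: 25.0
```

Run:
```python
from h import *
say()
```

```text
t 21.025 pos [0.5481 0.0491 0.0875] yang -13.78 z [-0.  0. -1.] F [-1.1   1.44 -0.03] M [0.28 0.42 0.01] w 0.0131 g 24.9815234541893 j [0.09 0.42 1.91 0.   0.81 0.33]
```

The load vanished at TCP (.5477,.0492), so the tip is entering the bush. Going down gently.

>>> step_arm --commands '[{"gripper": 5, "offset": [0, -0.0002, 0.0005], "dr": [0, 0, 0]}, {"gripper": 5, "offset": [0, -0.0002, 0.001], "dr": [0, 0, 0]}, {"gripper": 5, "offset": [0, -0.0002, 0.0015], "dr": [0, 0, 0]}, {"gripper": 5, "offset": [0, -0.0002, 0.0015], "dr": [0, 0, 0]}]'

```text
time: 21.52
eef_pos: [0.548, 0.0491, 0.0859]
ee_rot: [2.472, 1.939, -0.0]
ft_force: [-1.0, 0.3, -0.1]
width: 0.0133
grip_force: 25.0
```

Run:
```python
from h import *
say()
```

```text
t 21.525 pos [0.548  0.0491 0.0859] yang -13.77 z [-0. -0. -1.] F [-0.99  0.29 -0.14] M [ 0.26  0.38 -0.  ] w 0.0133 g 24.982327222824097 j [ 0.09  0.42  1.91 -0.    0.81  0.33]
```

>>> step_arm --commands '[{"gripper": 5, "offset": [0, 0, 0.001], "dr": [0, 0, 0]}, {"gripper": 5, "offset": [0, 0, 0.002], "dr": [0, 0, 0]}, {"gripper": 5, "offset": [0, 0, 0.003], "dr": [0, 0, 0]}, {"gripper": 5, "offset": [0, 0, 0.004], "dr": [0, 0, 0]}, {"gripper": 5, "offset": [0, 0, 0.004], "dr": [0, 0, 0]}]'

```text
time: 22.15
eef_pos: [0.548, 0.0491, 0.0819]
ee_rot: [-2.472, -1.939, 0.0]
ft_force: [-1.5, 1.7, -0.9]
width: 0.0135
grip_force: 25.0
```

Run:
```python
from h import *
say()
```

```text
t 22.15 pos [0.548  0.0491 0.0819] yang -13.78 z [-0.  0. -1.] F [-1.5   1.71 -0.87] M [0.29 0.36 0.01] w 0.0135 g 24.979109466075897 j [0.09 0.43 1.91 0.   0.8  0.33]
```

>>> step_arm --commands '[{"gripper": 5, "offset": [0, 0, 0.001], "dr": [0, 0, 0]}, {"gripper": 5, "offset": [0, 0, 0.002], "dr": [0, 0, 0]}, {"gripper": 5, "offset": [0, 0, 0.003], "dr": [0, 0, 0]}, {"gripper": 5, "offset": [0, 0, 0.004], "dr": [0, 0, 0]}, {"gripper": 5, "offset": [0, 0, 0.005], "dr": [0, 0, 0]}, {"gripper": 5, "offset": [0, 0, 0.006], "dr": [0, 0, 0]}, {"gripper": 5, "offset": [0, 0, 0.0065], "dr": [0, 0, 0]}, {"gripper": 5, "offset": [0, 0, 0.0065], "dr": [0, 0, 0]}]'

```text
time: 23.15
eef_pos: [0.548, 0.0491, 0.0754]
ee_rot: [-2.472, -1.939, 0.0]
ft_force: [-1.0, 2.3, 0.8]
width: 0.0133
grip_force: 25.0
```

>>> step_arm --commands '[{"gripper": 5, "offset": [0, 0, 0.0005], "dr": [0, 0, 0]}, {"gripper": 5, "offset": [0, 0, 0.001], "dr": [0, 0, 0]}, {"gripper": 5, "offset": [0, 0, 0.001], "dr": [0, 0, 0]}]'

```text
time: 23.52
eef_pos: [0.548, 0.0491, 0.0745]
ee_rot: [2.472, 1.939, 0.0]
ft_force: [-2.0, 2.5, 0.9]
width: 0.0132
grip_force: 25.0
```

Run:
```python
from h import *
say()
```

```text
t 23.525 pos [0.548  0.0491 0.0745] yang -13.78 z [ 0. -0. -1.] F [-2.02  2.48  0.86] M [ 0.44  0.41 -0.01] w 0.0132 g 24.98468041419983 j [ 0.09  0.44  1.92 -0.    0.78  0.33]
```

>>> step_arm --commands '[{"gripper": 5, "offset": [0, 0, 0.0005], "dr": [0, 0, 0]}, {"gripper": 5, "offset": [0, 0, 0.001], "dr": [0, 0, 0]}, {"gripper": 5, "offset": [0, 0, 0.001], "dr": [0, 0, 0]}]'

```text
time: 23.9
eef_pos: [0.5487, 0.0491, 0.0742]
ee_rot: [2.471, 1.938, 0.002]
ft_force: [-2.8, 2.1, 7.5]
width: 0.0131
grip_force: 25.0
```

>>> step_arm --commands '[{"gripper": 5, "offset": [0, 0, 0.0005], "dr": [0, 0, 0]}, {"gripper": 5, "offset": [0, 0, 0.001], "dr": [0, 0, 0]}, {"gripper": 5, "offset": [0, 0, 0.001], "dr": [0, 0, 0]}]'

```text
time: 24.28
eef_pos: [0.5491, 0.0491, 0.074]
ee_rot: [2.471, 1.938, 0.003]
ft_force: [-3.6, 1.3, 15.3]
width: 0.0133
grip_force: 25.1
```

Run:
```python
from h import *
say()
```

```text
t 24.275 pos [0.5491 0.0491 0.074 ] yang -13.77 z [ 0.002  0.    -1.   ] F [-3.61  1.29 15.31] M [ 0.21  0.94 -0.02] w 0.0133 g 25.07535696029663 j [ 0.09  0.44  1.92 -0.    0.78  0.33]
```

Stopped firmly at the height expected for a fully seated pin. I'll take most of the load off, let go and lift away.

>>> step_arm --commands '[{"gripper": 5, "offset": [0, 0, -0.001], "dr": [0, 0, 0]}, {"gripper": 5, "offset": [0, 0, -0.0015], "dr": [0, 0, 0]}, {"gripper": 18, "offset": [0, 0, -0.0015], "dr": [0, 0, 0]}, {"gripper": 26, "offset": [0, 0, -0.0015], "dr": [0, 0, 0]}, {"gripper": 26, "offset": [0, 0, -0.0015], "dr": [0, 0, 0]}, {"gripper": 26, "offset": [0, 0, -0.02], "dr": [0, 0, 0]}, {"gripper": 26, "offset": [0, 0, -0.06], "dr": [0, 0, 0]}, {"gripper": 26, "offset": [0, 0, -0.11], "dr": [0, 0, 0]}]'

```text
time: 25.28
eef_pos: [0.5472, 0.049, 0.1827]
ee_rot: [-2.471, -1.938, 0.003]
ft_force: [0.8, 1.3, -0.2]
width: 0.0241
grip_force: 0.0
```

>>> step_arm --commands '[{"gripper": 26, "offset": [0.06, -0.02, 0], "dr": [0, 0, 0]}, {"gripper": 26, "offset": [0.12, -0.04, 0], "dr": [0, 0, 0]}, {"gripper": 26, "offset": [0.18, -0.06, 0], "dr": [0, 0, 0]}, {"gripper": 26, "offset": [0.22, -0.08, 0], "dr": [0, 0, 0]}, {"gripper": 26, "offset": [0.22, -0.08, 0], "dr": [0, 0, 0]}, {"gripper": 26, "offset": [0.22, -0.08, 0], "dr": [0, 0, 0]}]'

```text
time: 26.02
eef_pos: [0.5225, 0.2813, 0.1822]
ee_rot: [2.471, 1.94, -0.001]
ft_force: [0.7, 0.1, 0.7]
width: 0.024
grip_force: 0.0
```

Run:
```python
from h import *
say()
c=cam('top');d=cam('scene')
P=cloud(c);m=(np.hypot(P[...,0]-.548,P[...,1]-.0491)<.012)&(P[...,2]>.06)
print(m.sum(),np.percentile(P[m][:,2],[50,90,98]),P[m].mean(0))
o=np.zeros((600,800,3),np.uint8)
o[:,:450]=cv2.resize(c['pixels'][185:285,255:330],(450,600),interpolation=cv2.INTER_CUBIC)
o[:300,450:]=cv2.resize(d['pixels'][175:250,215:302],(350,300),interpolation=cv2.INTER_CUBIC)
cv2.imwrite('pics/g7.png',cv2.convertScaleAbs(o,alpha=1.3))
```

```text
t 26.025 pos [0.5225 0.2813 0.1822] yang -13.74 z [-0.    -0.001 -1.   ] F [0.68 0.08 0.7 ] M [-0.06  0.07  0.03] w 0.024 g 0.0 j [ 0.49  0.36  1.75 -0.    1.04  0.73]
38 [0.07727586 0.08037258 0.0820955 ] [0.54862666 0.04900835 0.07596311]
```

View pics/g7.png

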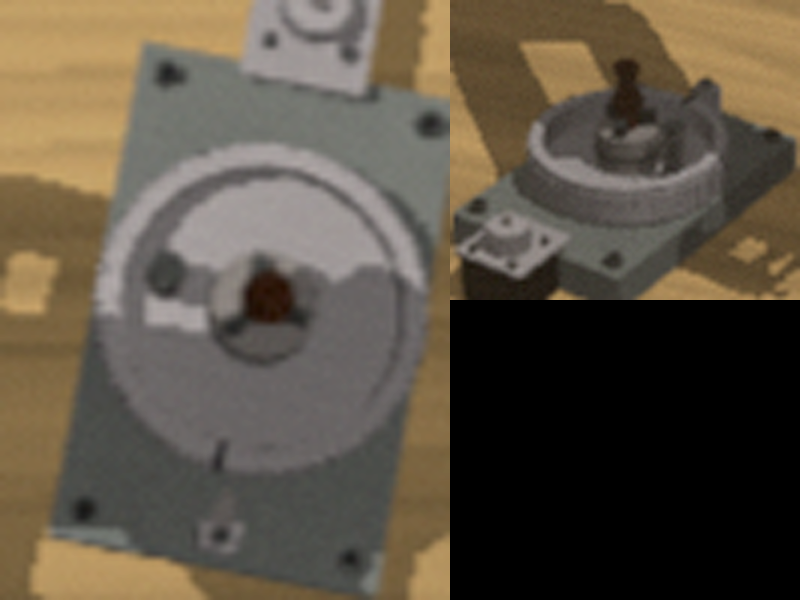

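The picture shows the pin's head standing in the dish at (167,272), and the mark at (220,455) slightly past the pointer at (224,500). The pin's top stands about 78 mm up, which is fully seated, and nothing else has moved. Handing in.

```bash
python3 -c "
from station import job
print(job.close_job())"
```

```text
the job is handed in; nothing more can be done
None
```

The pulley was turned by its rim to the pointer, then eased on clockwise with the pin (it overshot the bush once and was drawn back a few mm first); the pin is fully seated (top about 78 mm up), the gripper is clear, and the job was handed in at about 26 s.

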